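Hang the drainer caddy from the loop on the wooden stand

TASK

Hang the steel caddy that has a hook from the bottom bar of the oblong steel loop that hangs on the wooden stand: the hook goes through the loop and over the bar, and the caddy is left hanging freely and upright. Do not tip over the sugar bowl.

Things in the scene. Friction and masses are not known exactly. Their poses are not given: they have to be found in the camera images.
- caddy_grip (a point): Middle of the free part of the wooden tab at one end of the loose steel caddy (240 g, tray 160 x 90 mm, rim 55 mm high, wire hook over its middle). Point 80 mm above the underside; tab 14 mm thick (x), 30 wide (y), top at 100 mm. Pinch it from above, across x. x: level, from tab to hook and far end; z up. A like caddy without hook stands near: not this one.
- caddy_hook (a point): Seat under the crown of the caddy's hook (where a 7 mm bar's centre comes), 87 mm in x, 51 in z from caddy_grip, same axes, near above the centre of mass. 7 mm wire in the x-z plane, inner width 29 mm, open below; top 10.5 mm above seat; stem 18 mm on the -x side; the point on the +x side ends 28.5 mm below the seat, 27.5 mm out.
- link_bar (a point): Centre of the bottom bar (7 mm wire along y, 210 mm up) of the steel loop in its y-z plane, inside 69 mm wide, 83 high. Swings along x on a level peg (14 mm thick, 125 mm above the bar, ending 15 mm to -x of the loop) of a fixed wooden stand. x: level, through the loop from its open side, facing the robot, to the stand's upright 140 mm behind; z up.
- sugar_bowl: White ceramic sugar bowl with a lid, 90 mm wide and 97 mm high, standing loose; origin at the centre of its underside, z up. To be left standing.

How it is judged (in metres and radians):
At the end, for the whole second after the job is handed in: The bar sits under the crown of the caddy's hook (seat within 12 mm of the bar's centre line along the loop's x, 10 mm in height, 35 mm along the bar), the caddy hangs clear of the table and upright within 15 degrees, and the sugar bowl stands (within 17 degrees) (x of caddy_hook in the frame of link_bar between -0.012 and 0.012 m and y of caddy_hook in the frame of link_bar between -0.035 and 0.035 m and z of caddy_hook in the frame of link_bar between -0.01 and 0.01 m and height (world z) of caddy_grip above 0.11 m and angle between caddy_grip's own z axis and vertical below 0.26 rad and angle between sugar_bowl's own z axis and vertical below 0.3 rad); the robot touches nothing.
It fails at once if the sugar bowl is tipped over (angle between sugar_bowl's own z axis and vertical above 0.6 rad).
It also fails if it takes over 42 s, if anything falls off the work surface, if the arm or the gripper's body presses on something with over 40 N, if the wrist force passes 120 N, or if a joint passes its speed limit or range.

ROBOT

A 6-joint arm with a two-finger parallel gripper is mounted at the origin on the work surface. World frame = base frame: x ahead of the robot, y to its left, z up, the work surface at z = 0. Lengths are in mm, angles in degrees, forces in N, time in s.
With the tool pointing down it reaches from about 350 to 800 mm from the base axis. Payload 7.3 kg.
Tool frame: the origin (TCP) lies at the very end of the fingers, on their centre line; the grasp point (between the pads) lies 19 mm behind it; x points along the fingers, z is the direction in which the jaws open and shut, and the axes are right-handed (so a half turn about x gives the same grasp; the last joint's range is limited). The gripper opens to 85 mm and grips with 20 to 120 N. Pads are 22 mm wide; open, the fingers measure 114 mm over their backs; the gripper's body (76 mm by 85 mm) begins 54 mm behind the grasp point. The pads swing forward as they close: fully open they stand 13 mm farther back than shut.
Start: joints at [-84.339, 19.595, 87.324, -0, 73.075, -8.365], TCP at [127.262, -509.361, 231.322] pointing down, gripper open.
Joint ranges: [-145.02, 145.02], [-44.19, 115.74], [2.07, 154.8], [-57.11, 237.11], [16.16, 152.29], [-177.93, 177.93]. Speed limits (degrees/s): [147.25, 147.25, 180, 180, 180, 180].

INTERFACE

Orientations are given as a 3x3 rotation matrix whose columns are the frame's x, y, z axes.
In Python, from rig import arm gives the robot as it stands. Calls block until the motion is done:
- arm.move_ptp(position, orientation): joint-space move of the TCP to a pose.
- arm.line_to(position, frame=None, v=150): straight line of the TCP; frame=None keeps the orientation; v is the mean speed in mm/s.
- arm.goto_joints(angles): joint-space move.
- arm.grip(opening, grasp_force=None): opening from 0.0 (shut) to 1.0 (fully open); grasp_force is the grip in N (None keeps the last); returns when the fingers have stopped.
- arm.sleep(seconds).
- arm.ik(position, orientation): joint angles nearest the present ones, or None.
- arm.grab_frame(name): name is "side" or "top"; returns the picture (400x640x3 uint8, red, green, blue); there is no depth.
- arm.get_calibration(name): a dict with "fx", "fy", "cx", "cy" (pixels), "dist_coeffs" ([k1, k2, p1, p2, k3] as OpenCV has them; the pictures are not rectified), "extrinsics" (4x4, takes a point from world to camera coordinates). Camera axes: x right, y up, looking along -z (the intrinsics and any distortion apply to the point x, -y, -z); pixel columns grow to the right and rows downward; lengths in mm; the calibration is good to about 2 mm. A picture is of the moment at which its call begins. get_calibration takes no time and is no camera call.
A pose or a line that the arm cannot do raises arm.Unreachable and nothing moves.
- arm.hand_in(): hands the job in, once; it reports no verdict.
Trained networks look in the newest picture that a camera, given by its name, has taken for a name from the list of things; names that differ only in an ending like _2 or _b are one class to them, and where a whole thing is asked for, a point or a joint stands for the part that bears it (a point fixed in the world has none). Each returns a list of dicts, best first, with "score" (0 to 1); they miss things now and then, are a little off and sometimes report something else, mostly with a low value. They report only what shows in the picture. A call takes as long as a camera call.
- arm.find_in(query, camera): "point" ([x, y, z] in mm, in world coordinates, good to about 4 mm: the middle of the surface that is visible of it).
- arm.pinpoint(query, camera): "point" ([x, y, z] in mm, in world coordinates, good to about 4 mm: a listed point, or the origin of a listed thing).
Readings, each from a call of its own:
- arm.read_time_s(): time.
- arm.read_joint_pos(): joint angles.
- arm.read_joint_vel(): joint speeds.
- arm.read_tau(): joint torques, N m.
- arm.read_eef_pos(): TCP position.
- arm.read_eef_rot(): TCP orientation.
- arm.read_contact_force(): force on the tool from outside, world axes, zero at the start.
- arm.read_moment(): the same for the moment, N m.
- arm.read_width(): opening from 0.0 (shut) to 1.0 (fully open).
Only numpy, scipy, OpenCV 4.12 (cv2) and the standard library are available. Lean on these libraries where they do the work, as an engineer would, in place of code of your own. Each camera call takes 0.05 s, during which the arm holds its last target.

## Working session

There is one attempt and no reset: what is moved stays moved. The work goes in short steps, each a Python script; the robot and the scene stay as the last script left them, time stands still between calls to the robot, and variables do not carry over. Pictures are saved under pics/ and viewed, and the job is handed in when it is done.

```bash
mkdir -p pics; ls; python3 - <<'E'
from rig import arm
import cv2
for c in ("side","top"):
    im=arm.grab_frame(c); cv2.imwrite(f"pics/{c}0.png",im[:,:,::-1])
    for q in ("caddy_grip","caddy_hook","link_bar","sugar_bowl"):
        for d in arm.pinpoint(q,c)[:3]: print(c,q,[round(float(v),1) for v in d["point"]],round(d["score"],2))
    k=arm.get_calibration(c); print(k)
print(arm.read_time_s())
E
```

```text
pics
side caddy_grip [461.0, 60.9, 78.4] 0.56
side caddy_hook [543.9, 66.6, 133.7] 0.65
side link_bar [583.5, -207.7, 211.6] 0.97
side sugar_bowl [789.6, 77.5, -1.1] 0.69
{'fx': 426.7352969175184, 'fy': 426.7352969175184, 'cx': 319.85576764798185, 'cy': 195.74744709885834, 'dist_coeffs': array([-0.10350741,  0.        ,  0.        ,  0.        ,  0.        ]), 'extrinsics': array([[ 9.92997001e-01, -1.16984025e-01, -1.64831561e-02,
        -6.23475824e+02],
       [ 8.31110206e-02,  5.92580854e-01,  8.01211888e-01,
        -1.72855050e+02],
       [-8.39613891e-02, -7.96970934e-01,  5.98153672e-01,
        -9.63603156e+02],
       [ 0.00000000e+00,  0.00000000e+00,  0.00000000e+00,
         1.00000000e+00]])}
top caddy_grip [460.0, 65.7, 80.3] 0.75
top caddy_hook [549.1, 67.2, 127.2] 0.97
top sugar_bowl [786.6, 73.8, -0.4] 0.79
{'fx': 478.5510328245536, 'fy': 478.5510328245536, 'cx': 319.34110089876646, 'cy': 210.11083850202516, 'dist_coeffs': array([-0.05687724,  0.        ,  0.        ,  0.        ,  0.        ]), 'extrinsics': array([[-6.33594642e-03, -9.99896221e-01, -1.29384568e-02,
         1.06857340e+01],
       [ 9.94266602e-01, -7.68034667e-03,  1.06653345e-01,
        -6.28948806e+02],
       [-1.06741648e-01, -1.21885256e-02,  9.94212080e-01,
        -1.02602731e+03],
       [ 0.00000000e+00,  0.00000000e+00,  0.00000000e+00,
         1.00000000e+00]])}
0.5
```

View pics/side0.png

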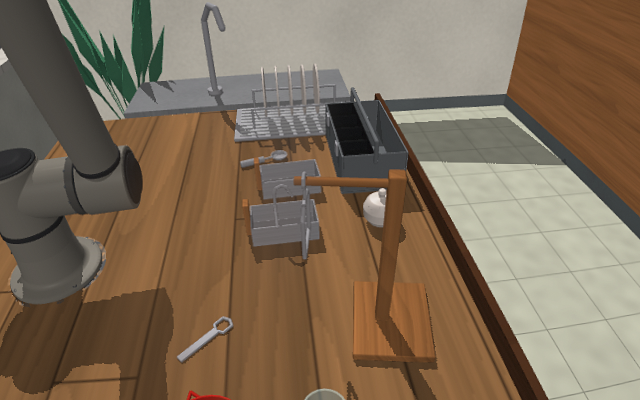

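View pics/top0.png

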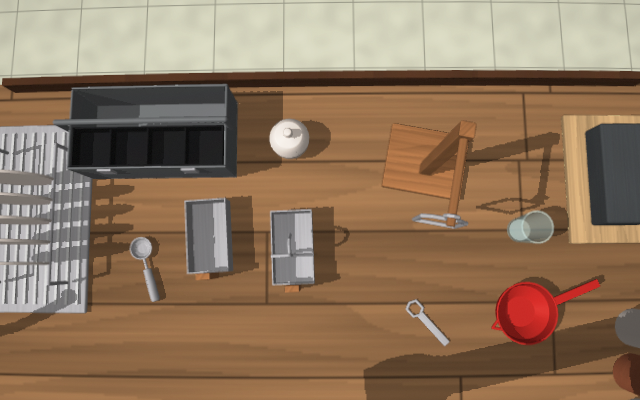

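The side view shows the hook caddy at about (283,222) and the loop at (305,215) on a peg running (295,181) to (398,180). In the top view the hook caddy is at (291,248), with the plain one at (208,236). The loop runs (412,216) to (467,224), the peg (453,222) to (470,128), and the bowl is at (289,138). Next I'll zoom in for the yaws and check the points by reprojection.

```bash
cat > h.py <<'E'
from rig import arm
import cv2, numpy as np
def cal(c):
    k=arm.get_calibration(c); K=np.array([[k["fx"],0,k["cx"]],[0,k["fy"],k["cy"]],[0,0,1.]])
    return K,np.array(k["dist_coeffs"],float),np.diag([1,-1,-1,1.])@k["extrinsics"]
def proj(c,P):
    K,d,T=cal(c); r,_=cv2.Rodrigues(T[:3,:3])
    return cv2.projectPoints(np.array(P,float).reshape(-1,1,3),r,T[:3,3],K,d)[0].reshape(-1,2)
def atz(c,uv,z):
    K,d,T=cal(c); n=cv2.undistortPoints(np.array(uv,float).reshape(1,1,2),K,d).ravel()
    R=T[:3,:3]; o=-R.T@T[:3,3]; v=R.T@np.array([n[0],n[1],1]); return o+v*(z-o[2])/v[2]
def tri(uvs,uvt):
    out=[]
    A=[];b=[]
    for c,uv in (("side",uvs),("top",uvt)):
        K,d,T=cal(c); n=cv2.undistortPoints(np.array(uv,float).reshape(1,1,2),K,d).ravel()
        R=T[:3,:3]; o=-R.T@T[:3,3]; v=R.T@np.array([n[0],n[1],1]); v/=np.linalg.norm(v)
        M=np.eye(3)-np.outer(v,v); A.append(M); b.append(M@o)
    return np.linalg.solve(sum(A),sum(b))
def crop(c,im,x0,y0,w,h,s,name,marks=()):
    o=cv2.resize(im[y0:y0+h,x0:x0+w,::-1],None,fx=s,fy=s,interpolation=cv2.INTER_CUBIC)
    for p in marks:
        u,v=proj(c,p)[0]; cv2.circle(o,(int((u-x0+.5)*s),int((v-y0+.5)*s)),4,(0,0,255),1)
    cv2.imwrite(name,o)
E
python3 - <<'E'
from h import *
m=[[460.5,63,79],[546,67,131],[583.5,-207.7,211.6]]
a=cv2.imread("pics/side0.png")[:,:,::-1];b=cv2.imread("pics/top0.png")[:,:,::-1]
crop("side",a,230,160,130,110,6,"pics/s1.png",m)
crop("top",b,380,110,110,130,4.5,"pics/t1.png",m)
crop("top",b,240,190,100,115,5,"pics/t2.png",m)
E
```

```text
(no output)
```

View pics/s1.png

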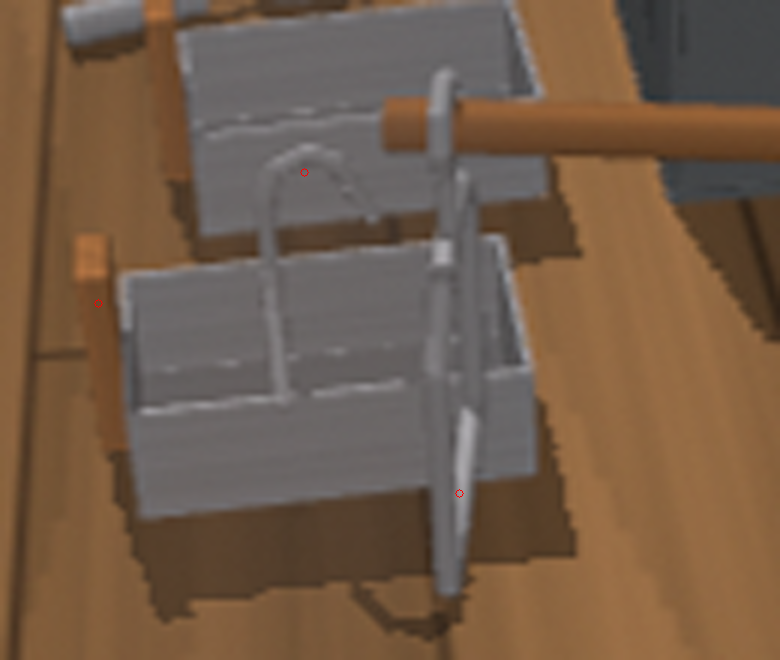

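View pics/t1.png

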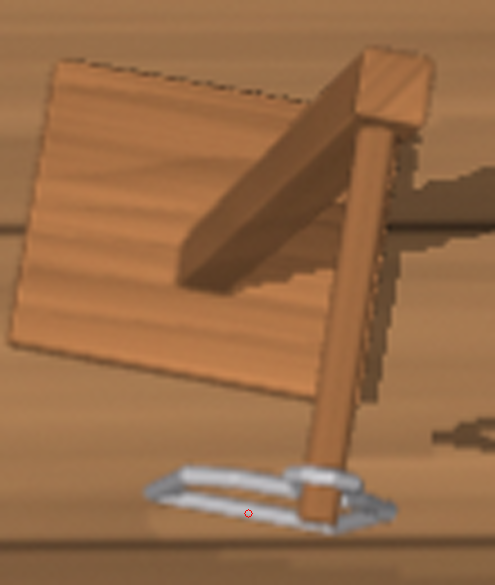

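View pics/t2.png

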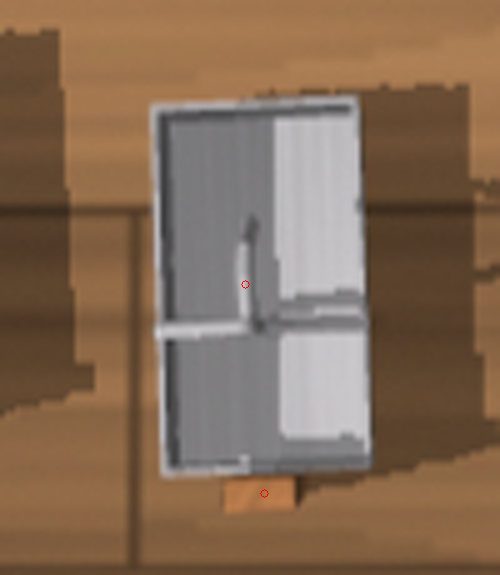

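```bash
python3 - <<'E'
from h import *
np.set_printoptions(precision=1,suppress=True)
def t1(u,v): return (380+u/4.5-.5,110+v/4.5-.5)
def t2(u,v): return (240+u/5-.5,190+v/5-.5)
def s1(u,v): return (230+u/6-.5,160+v/6-.5)
g=atz("top",t2(261,494),100);print("tab top",g)
print("tab side-tri top centre",tri(s1(92,245),t2(261,494)))
for p,q in (((153,105),(165,475)),((357,98),(370,465))):
    a,b=atz("top",t2(*p),55),atz("top",t2(*q),55);print("rim",a,b,np.degrees(np.arctan2(*(a-b)[1::-1])))
a,b=atz("top",t2(245,240),140),atz("top",t2(253,325),140);print("hook",a,b)
a,b=atz("top",t1(377,125),342),atz("top",t1(319,520),342);print("peg",a,b,np.degrees(np.arctan2(*(a-b)[1::-1])))
a,b=atz("top",t1(55,60),20),atz("top",t1(12,345),20);print("base edge",a,b,np.degrees(np.arctan2(*(a-b)[1::-1])))
# loop model
B=np.array([583.5,-207.7,211.]);y=np.radians(-11.5)
X=np.array([np.cos(y),np.sin(y),0]);Y=np.array([-np.sin(y),np.cos(y),0]);Z=np.array([0,0,1])
P=[B+s*38*Y+h*Z for h in (0,90) for s in (-1,1)]+[B+125*Z-15*X,B+125*Z]
print("top",(proj("top",P)-[380,110]+.5)*4.5); print("side",(proj("side",P)-[230,160]+.5)*6)
E
```

```text
tab top [461.6  63.  100. ]
tab side-tri top centre [461.9  62.4 108.4]
rim [626.7 113.1  55. ] [467.3 107.3  55. ] 2.065588745522157
rim [629.1  24.3  55. ] [471.2  19.5  55. ] 1.7533981728125396
hook [563.5  66.4 140. ] [529.9  63.3 140. ]
peg [ 711.1 -228.1  342. ] [ 570.8 -202.1  342. ] -10.487474101278433
base edge [ 830.3 -160.7   20. ] [ 683.7 -135.5   20. ] -9.72946568303755
top [[339.9 531. ]
 [157.  495.5]
 [405.7 513.7]
 [202.2 474.1]
 [322.1 527.1]
 [329.1 485.2]]
side [[444.4 591.4]
 [473.7 407.2]
 [430.  333.9]
 [463.  157.2]
 [383.  129.2]
 [441.9 131.2]]
```

Both views agree with the loop model: yaw about -10°, bar at about (583.5,-208,211). The caddy is at grip (462,63,80) with yaw about 2°. I'll move above it next.

```bash
cat >> h.py <<'E'
def ori(yaw,s=1):
    y=np.radians(yaw); x=np.array([0,0,-1.]); z=s*np.array([np.cos(y),np.sin(y),0]); return np.column_stack([x,np.cross(z,x),z])
E
python3 - <<'E'
from h import *
np.set_printoptions(precision=1,suppress=True)
for s in (1,-1):
    for p,w in (([461.8,63,61],1.9),([461.8,63,210],1.9),([420,-178,200],-10),([498,-193,140],-10)):
        print(s,arm.ik(p,ori(w,s)))
print(arm.read_eef_rot())
E
```

```text
1 [ -1.7  26.4 108.8  -0.   44.9  -3.6]
1 [-1.7 14.6 98.1 -0.  67.3 -3.6]
1 [-32.6  14.2 100.4  -0.   65.4 -22.6]
1 [-29.4  25.7  93.4  -0.   60.9 -19.4]
-1 [ -1.7  26.4 108.8  -0.   44.9 176.4]
-1 [ -1.7  14.6  98.1  -0.   67.3 176.4]
-1 [-32.6  14.2 100.4  -0.   65.4 157.4]
-1 [-29.4  25.7  93.4  -0.   60.9 160.6]
[[ 0.   1.   0.2]
 [-0.   0.2 -1. ]
 [-1.  -0.   0. ]]
```

```bash
python3 - <<'E'
from h import *
np.set_printoptions(precision=1,suppress=True)
arm.grip(0.6,90)
arm.move_ptp([461.8,63,210],ori(1.9))
arm.line_to([461.8,63,125],v=200)
for c in ("side","top"):
    im=arm.grab_frame(c)
    crop(c,im,*((200,130,180,130,4.4) if c=="side" else (220,170,150,130,4.5)),f"pics/{c}2.png")
print(arm.read_time_s(),arm.read_eef_pos(),arm.read_contact_force())
E
```

```text
3.9667 [462.9  62.8 126.3] [ 0.4 -0.3  0.2]
```

View pics/side2.png

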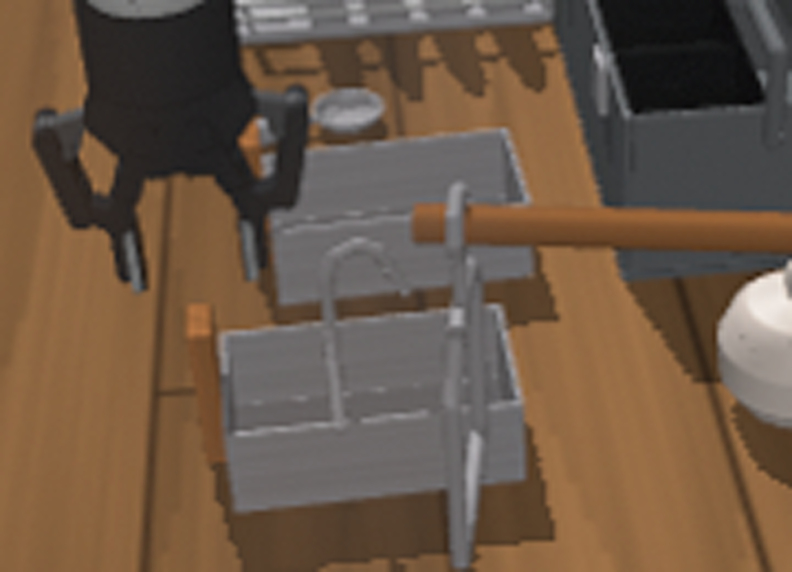

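View pics/top2.png

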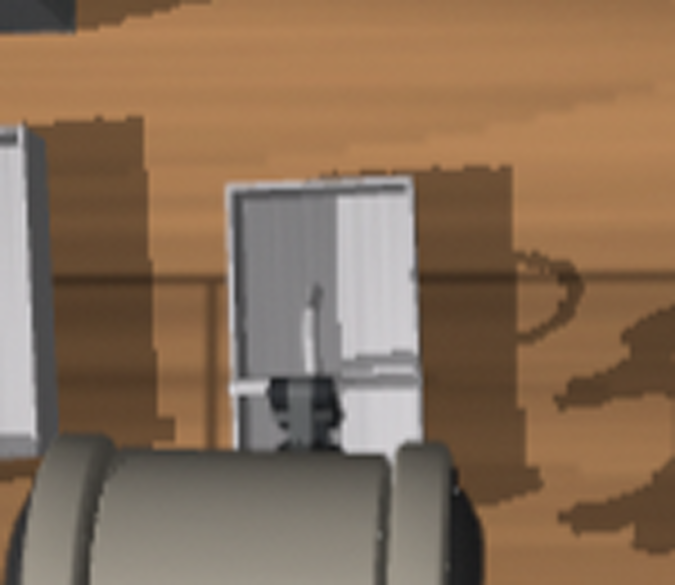

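The fingertips at (138,288) and (252,278) in the crop straddle the tab at (200,305), and in the top view they line up with the hook's plane. I'll descend, grip and lift a little.

```bash
python3 - <<'E'
from h import *
np.set_printoptions(precision=1,suppress=True)
arm.line_to([461.8,63,61],v=120)
print(arm.read_eef_pos(),arm.read_contact_force())
arm.grip(0.0,100)
print(arm.read_width(),arm.read_contact_force())
p=arm.read_eef_pos()
arm.line_to([461.8,63,110],v=100)
for c in ("side","top"):
    im=arm.grab_frame(c)
    crop(c,im,*((200,130,180,130,4.4) if c=="side" else (220,170,150,130,4.5)),f"pics/{c}3.png")
print(arm.read_time_s(),arm.read_eef_pos(),arm.read_contact_force(),arm.read_width())
for c in ("side","top"):
  for q in ("caddy_hook","caddy_grip"):
    for d in arm.pinpoint(q,c)[:2]: print(c,q,np.array(d["point"]),round(d["score"],2))
E
```

```text
[462.4  63.   61.7] [-0.5 -0.3 -0.6]
0.1540504281152095 [-2.2  0.5  5.6]
5.8167 [461.1  63.  109.2] [-0.3 -0.2 -2.9] 0.14901523046557896
side caddy_hook [544.7  62.7 174.1] 0.82
side caddy_grip [461.3  58.3 125.6] 0.58
top caddy_hook [551.8  67.5 176.8] 0.97
```

View pics/side3.png

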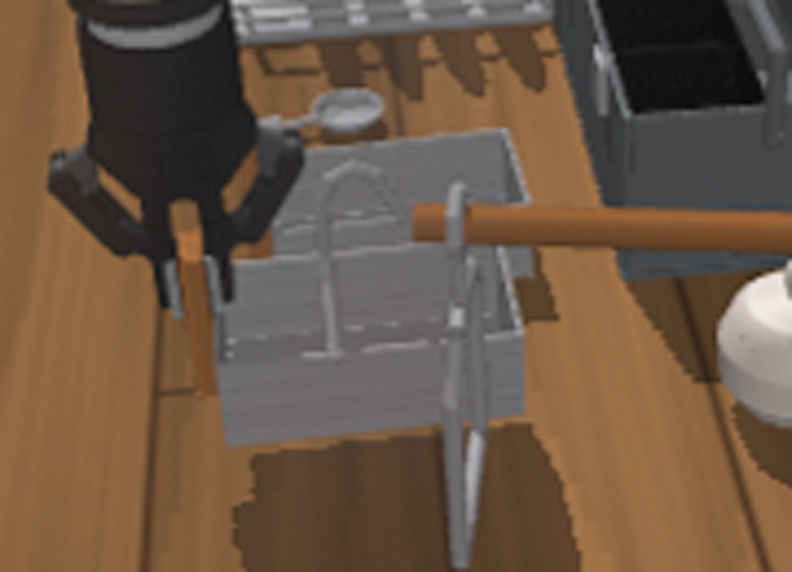

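View pics/top3.png

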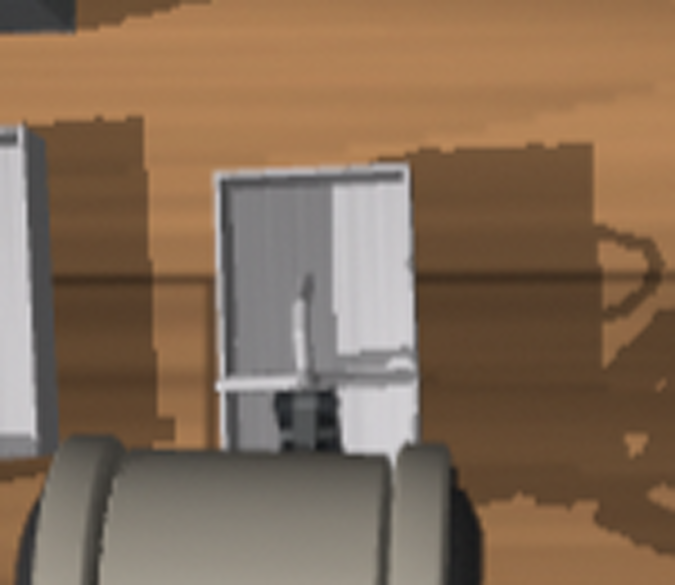

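The grip is solid: the tab is pinched, width is 0.15, and the caddy hangs level to about 1–2°. I'll raise it and carry it to the position in front of the loop.

```bash
cat >> h.py <<'E'
B=np.array([583.5,-207.7,210.]);YAW=-10.
X=np.array([np.cos(np.radians(YAW)),np.sin(np.radians(YAW)),0]);Z=np.array([0,0,1.])
def tcp(dx,dz): # seat at bar + dx,dz
    return B+(dx-87)*X+(dz-51-19)*Z
E
python3 - <<'E'
from h import *
np.set_printoptions(precision=1,suppress=True)
P=tcp(-85,48)
arm.line_to([440,60,P[2]],v=200)
arm.line_to(P,ori(YAW),v=180)
arm.sleep(0.2)
for c in ("side","top"):
    im=arm.grab_frame(c)
    crop(c,im,*((200,130,180,130,4.4) if c=="side" else (340,130,150,130,4.5)),f"pics/{c}4.png",[B,B-85*X+48*Z])
    for q in ("caddy_hook","link_bar"):
      for d in arm.pinpoint(q,c)[:2]: print(c,q,np.array(d["point"]),round(d["score"],2))
print(P,B-85*X+48*Z,arm.read_time_s(),arm.read_eef_pos(),arm.read_contact_force(),arm.read_width())
E
```

```text
side link_bar [ 584.4 -207.9  210.3] 0.69
top caddy_hook [ 505.5 -191.7  252.7] 0.98
top link_bar [ 582.9 -210.1  210.9] 0.71
top link_bar [788.7  76.8   1.4] 0.31
[ 414.1 -177.8  188. ] [ 499.8 -192.9  258. ] 8.55 [ 414.2 -177.7  188. ] [ 0.9  0.1 -3.2] 0.15308408684356556
```

View pics/side4.png

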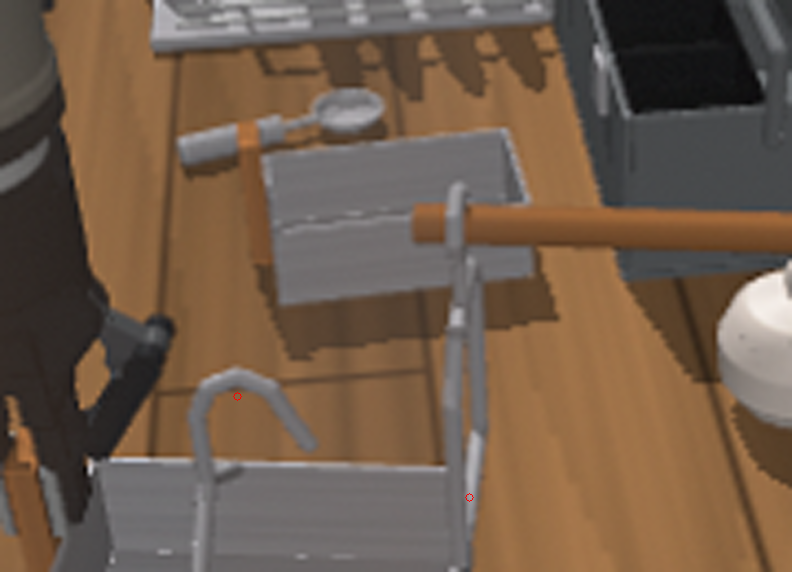

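View pics/top4.png

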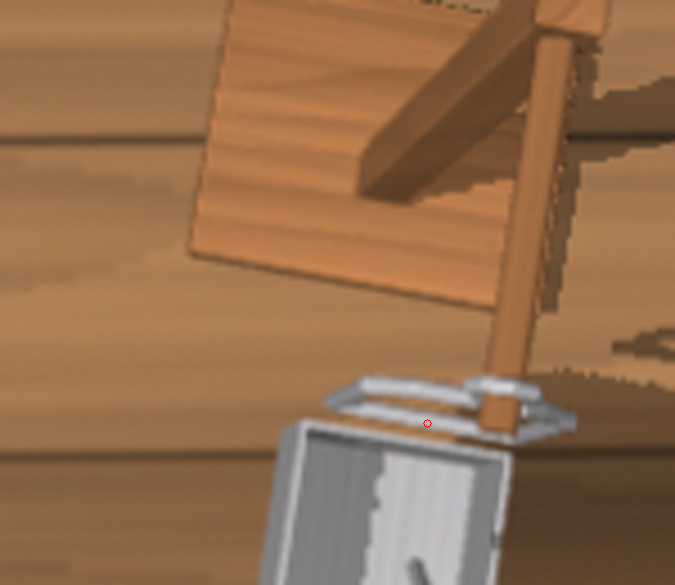

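The predicted seat mark (237,396) falls under the hook crown in the side view, and the bar mark matches in both views. I'll advance the hook point through the loop, then check before lowering.

```bash
python3 - <<'E'
from h import *
np.set_printoptions(precision=1,suppress=True)
arm.line_to(tcp(0,48),v=70)
arm.sleep(0.3)
for c in ("side","top"):
    im=arm.grab_frame(c)
    crop(c,im,*((200,130,180,130,4.4) if c=="side" else (340,130,150,130,4.5)),f"pics/{c}5.png",[B,B+48*Z])
    for q in ("caddy_hook","link_bar"):
      for d in arm.pinpoint(q,c)[:2]: print(c,q,np.array(d["point"]),round(d["score"],2))
print(arm.read_time_s(),arm.read_eef_pos(),arm.read_contact_force(),arm.read_width())
E
```

```text
side link_bar [ 584.6 -205.9  211.2] 0.64
top caddy_hook [ 585.3 -207.   250.1] 0.75
top link_bar [ 584.1 -208.1  212.7] 0.6
10.5167 [ 497.8 -192.6  188. ] [ 0.5  0.4 -2.6] 0.15146891497042847
```

View pics/side5.png

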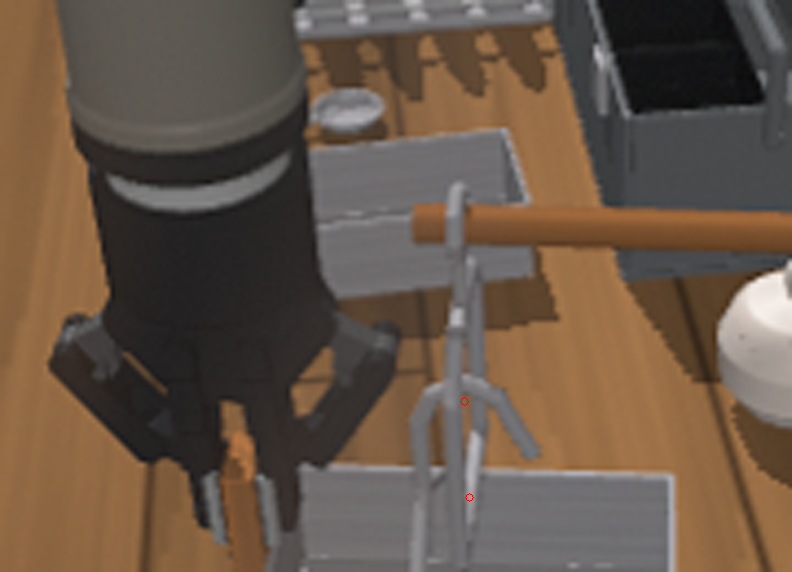

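View pics/top5.png

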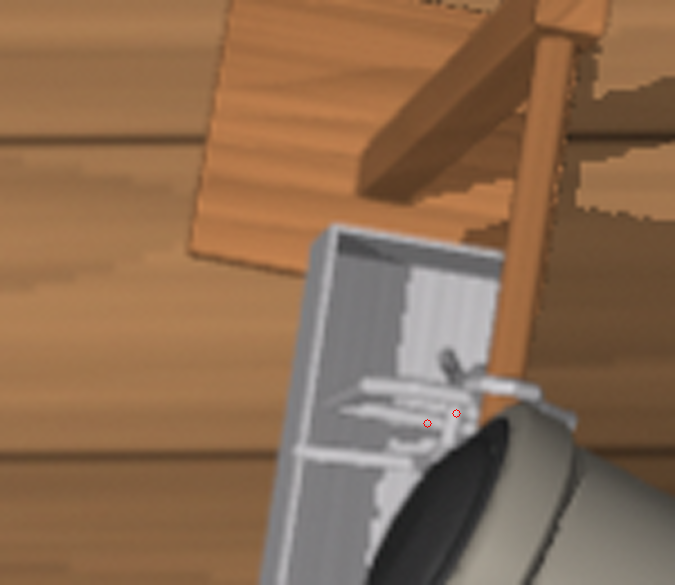

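```bash
python3 - <<'E'
from h import *
np.set_printoptions(precision=1,suppress=True)
pe=B+125*Z-15*X
for z in (300,350,400,450,500):
    print(z,[((atz("top",(340+u/4.5-.5,130+v/4.5-.5),z)-pe)@X, (atz("top",(340+u/4.5-.5,130+v/4.5-.5),z)-pe)@np.cross(Z,X)) for u,v in ((510,412),(575,428))],
     "side",[((atz("side",(200+u/4.4-.5,130+v/4.4-.5),z))) for u,v in ((305,90),(330,290))])
print(arm.read_joint_pos())
E
```

```text
300 [(np.float64(13.766221377120631), np.float64(-10.112661612255579)), (np.float64(11.901972585856306), np.float64(-34.60327830103584))] side [array([531.8, -44.4, 300. ]), array([ 537.9, -188.5,  300. ])]
350 [(np.float64(7.398935702419641), np.float64(2.358108476082014)), (np.float64(5.653081005773205), np.float64(-20.57716624166438))] side [array([ 534.4, -130.2,  350. ]), array([ 539.7, -256.4,  350. ])]
400 [(np.float64(1.0316500277185399), np.float64(14.828878564419588)), (np.float64(-0.5958105743100076), np.float64(-6.551054182292938))] side [array([ 536.9, -216. ,  400. ]), array([ 541.5, -324.4,  400. ])]
450 [(np.float64(-5.33563564698245), np.float64(27.29964865275718)), (np.float64(-6.84470215439311), np.float64(7.475057877078523))] side [array([ 539.5, -301.7,  450. ]), array([ 543.3, -392.4,  450. ])]
500 [(np.float64(-11.70292132168355), np.float64(39.77041874109475)), (np.float64(-13.093593734476206), np.float64(21.501169936449955))] side [array([ 542.1, -387.5,  500. ]), array([ 545.1, -460.3,  500. ])]
[-29.4  22.7  89.8   0.   67.5 -19.4]
```

The hook is threaded: in the side crop the crown is at (462,385) and its point at (535,455), beyond the bar. I'll lower in small steps, watching force and the clearance between wrist and peg.

```bash
python3 - <<'E'
from h import *
np.set_printoptions(precision=1,suppress=True)
for dz in (30,14):
    arm.line_to(tcp(0,dz),v=60)
    print(dz,arm.read_eef_pos(),arm.read_contact_force())
for c in ("side","top"):
    im=arm.grab_frame(c)
    crop(c,im,*((200,130,180,130,4.4) if c=="side" else (340,130,150,130,4.5)),f"pics/{c}6.png",[B,B+14*Z])
print(arm.read_time_s(),arm.read_tau())
E
```

```text
30 [ 497.6 -192.5  169.4] [-0.7 -0.1 -1.8]
14 [ 497.6 -192.5  153.5] [ 0.4  0.7 -1.7]
11.4833 [ -0.  -47.  -23.2   0.1  -0.2  -0. ]
```

View pics/side6.png

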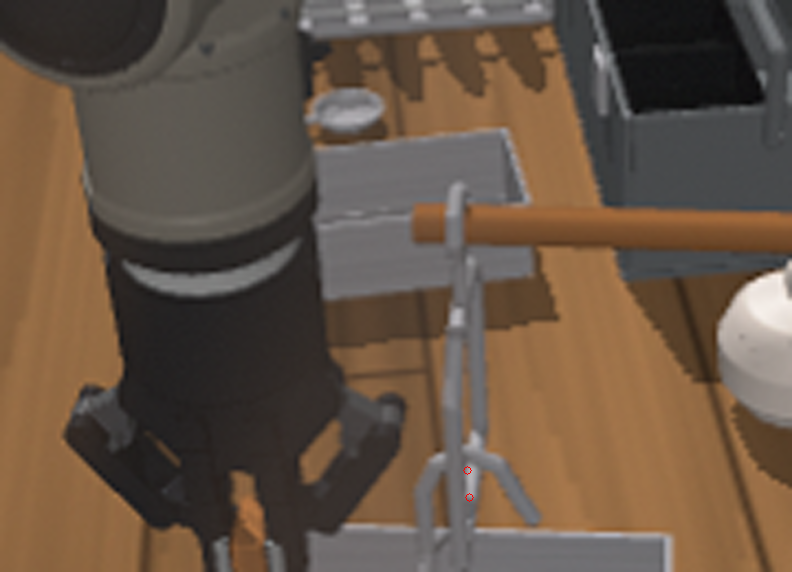

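View pics/top6.png

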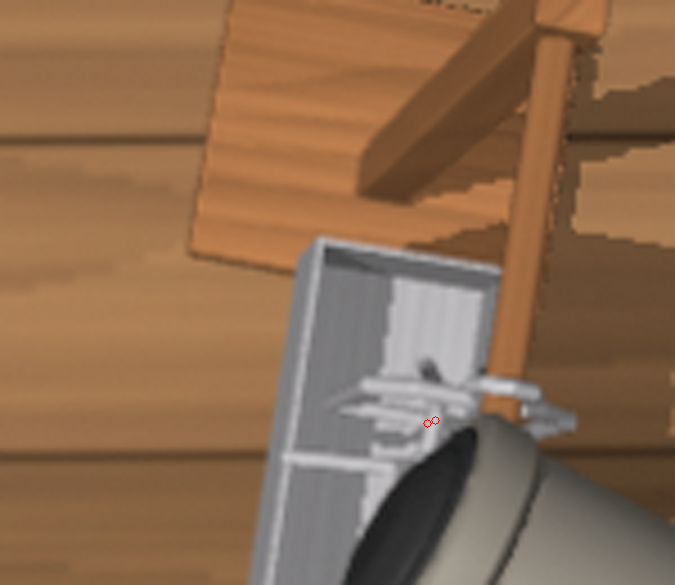

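The wrist is well clear of the peg: its edge is at column 315 and the peg end at 413. I'll lower until the bar takes the load.

```bash
python3 - <<'E'
from h import *
np.set_printoptions(precision=2,suppress=True)
arm.line_to(tcp(0,7),v=50)
for dz in (4,2,0,-2,-4,-6):
    arm.line_to(tcp(0,dz),v=40); arm.sleep(.1)
    f=np.mean([arm.read_contact_force() for _ in range(3)],axis=0)
    print(dz,arm.read_eef_pos(),f,arm.read_moment())
    if f[2]>2.5: break
im=arm.grab_frame("side"); crop("side",im,200,130,180,150,4,"pics/side7.png",[B])
im=arm.grab_frame("top"); crop("top",im,340,130,150,130,4.5,"pics/top7.png",[B])
print(arm.read_time_s())
E
```

```text
4 [ 497.89 -192.61  144.05] [-0.97  0.69 -2.75] [ 0.04  0.22 -0.01]
2 [ 497.81 -192.61  142.02] [-0.76 -0.33 -3.23] [0.04 0.23 0.01]
0 [ 498.45 -192.87  140.75] [1.12 0.14 4.32] [ 0.01 -0.36  0.04]
12.925
```

View pics/side7.png

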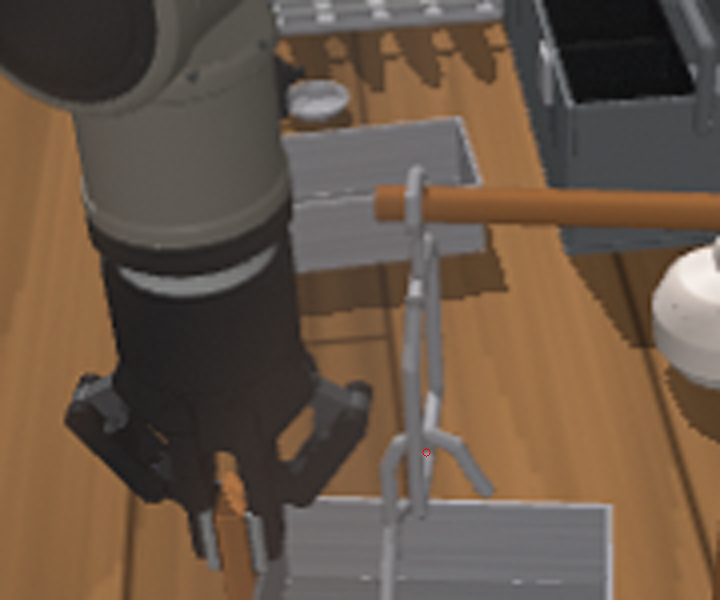

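View pics/top7.png

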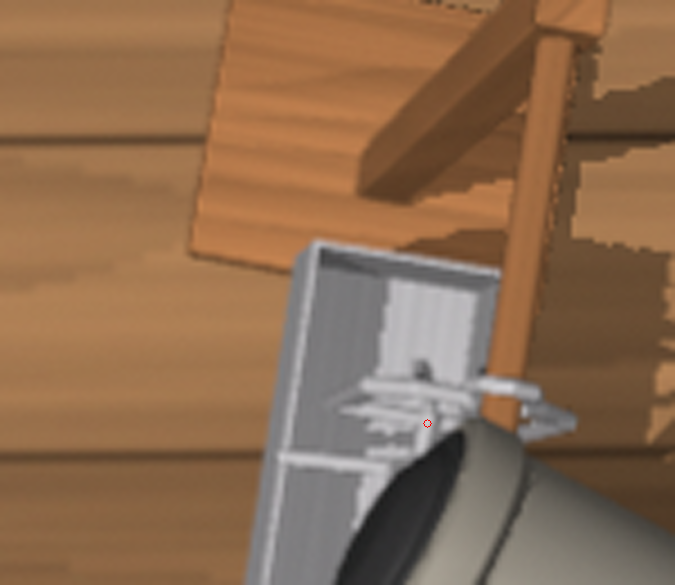

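The bar takes the load at the nominal height (Fz goes from -3 to +4). The hook straddles the bar, with its crown at (427,432) directly over the mark. I'll release and let it settle.

```bash
python3 - <<'E'
from h import *
np.set_printoptions(precision=2,suppress=True)
arm.grip(0.48); arm.sleep(1.0)
print(arm.read_width(),arm.read_contact_force())
im=arm.grab_frame("side"); crop("side",im,200,130,180,150,4,"pics/side8.png",[B])
print(arm.read_time_s())
E
```

```text
0.48007276044991465 [ 0.53 -0.72 -0.65]
14.3583
```

View pics/side8.png

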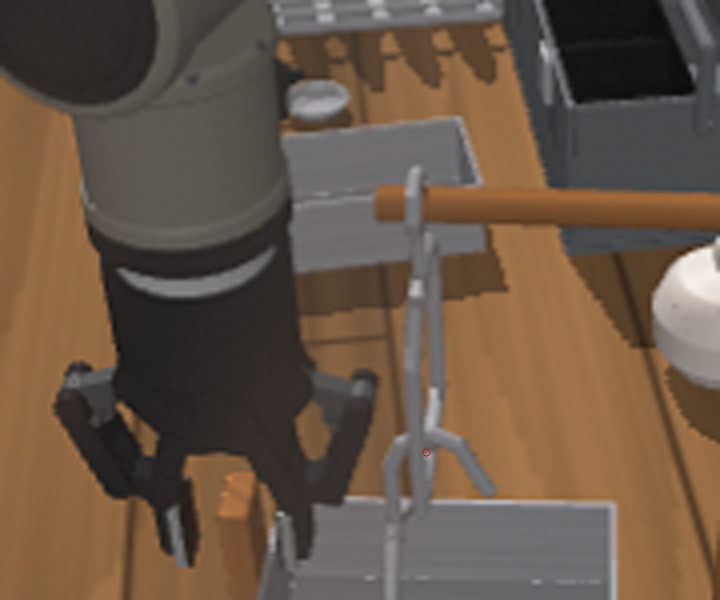

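The caddy hangs level and its tab (237,500) stands free between the fingers at (180,540) and (290,530). I'll retract straight up, then back.

```bash
python3 - <<'E'
from h import *
np.set_printoptions(precision=2,suppress=True)
p=np.array(arm.read_eef_pos())
arm.line_to(p+[0,0,75],v=60)
print(arm.read_contact_force())
arm.line_to(p+[0,0,75]-120*X,v=120)
arm.sleep(2)
for c in ("side","top"):
    im=arm.grab_frame(c)
    crop(c,im,*((180,130,240,190,3.1) if c=="side" else (250,100,240,150,3.2)),f"pics/{c}9.png",[B])
    for q in ("caddy_hook","caddy_grip","link_bar","sugar_bowl"):
      for d in arm.pinpoint(q,c)[:1]: print(c,q,np.array(d["point"]),round(d["score"],2))
print(arm.read_time_s())
E
```

```text
[-0.12  0.32  0.34]
side caddy_hook [ 583.3 -208.3  208.9] 0.79
side caddy_grip [ 500.4 -195.5  158.3] 0.97
side link_bar [ 581.2 -208.1  211.6] 0.86
side sugar_bowl [788.9  76.8  -1.4] 0.7
top caddy_hook [ 584.6 -205.4  205.7] 0.7
top caddy_grip [ 505.2 -189.8  161.3] 0.58
top link_bar [ 586.9 -204.9  212.1] 0.72
top sugar_bowl [787.6  74.9   3.6] 0.85
19.4083
```

View pics/side9.png

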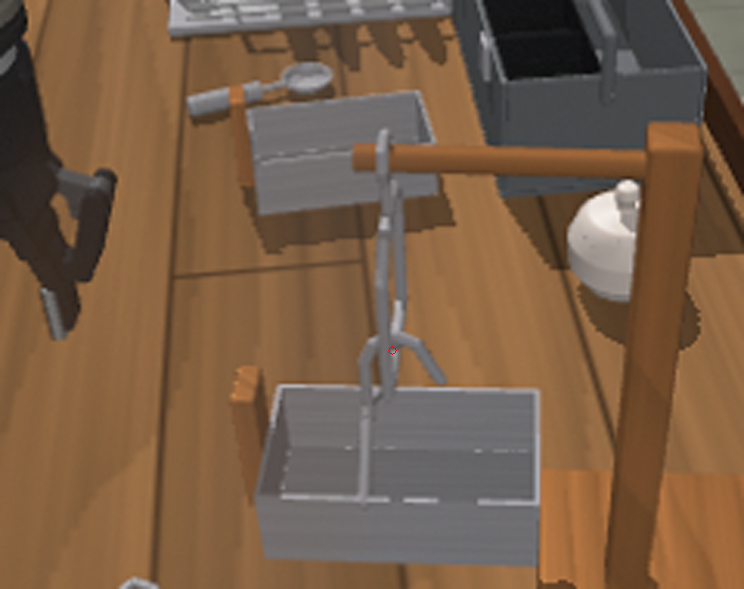

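View pics/top9.png

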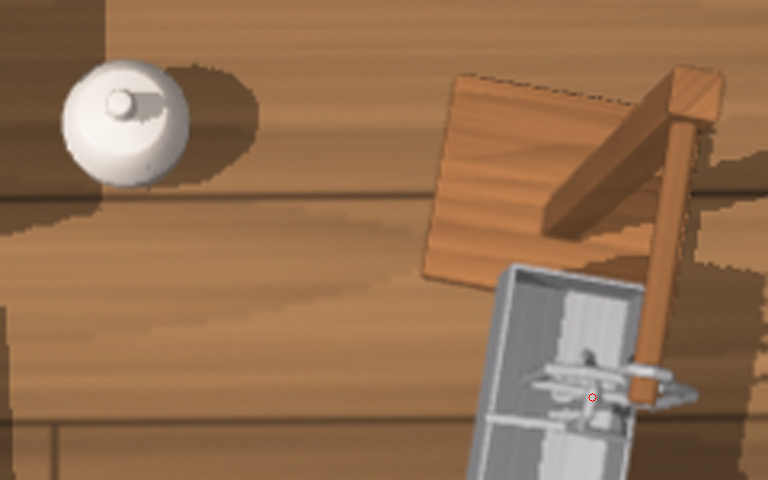

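The caddy hangs level on the bar, with its crown at (397,338) in the side crop. The bowl stands at (605,245), and the gripper is well clear. Handing in.

```bash
python3 - <<'E'
from h import *
arm.sleep(1.0); print(arm.hand_in(), arm.read_time_s())
E
```

```text
the job is handed in; nothing more can be done
the job is handed in; nothing more can be done
```

The caddy hangs level from the loop's bottom bar, the sugar bowl is still standing, and the job is handed in. `hand_in()` gave no verdict. My last clock reading was 19.4 s, followed by a 1 s wait before handing in, against the 42 s limit.

- **What I did:** I pinched the hook caddy's tab at 100 N and carried it to the loop, turned to the loop's yaw of about -10°. I passed the hook through and lowered it until the bar took the load. Then I opened the gripper partway and withdrew it up and back.
- **Hook on the bar:** The side camera put the seat at (583, -208, 209) mm against the bar at (581, -208, 212). The top camera put it at (585, -205, 206) against (587, -205, 212). The height difference of 3–6 mm is within the 10 mm limit, but the readings are only good to about 4 mm.
- **Clear of the table:** The grip point is at about 160 mm, above the 110 mm required.
- **Robot clear:** The force reading was about zero after I lifted off, and the pictures show the gripper away from everything.

No check failed. The two cameras differed by up to 6 mm on individual points.

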